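# Close up the glass jars and pack the tea tin

### The arm

A 6-joint arm with a two-finger parallel gripper is mounted at the origin on the work surface. World frame = base frame: x ahead of the robot, y to its left, z up, the work surface at z = 0. Lengths are in mm, angles in rad, forces in N, time in s.
With the tool pointing down it reaches from about 325 to 775 mm from the base axis. Payload 5.5 kg.
Tool frame: the origin (TCP) lies at the very end of the fingers, on their centre line; the grasp point (between the pads) lies r.grip_depth behind it (r.grip_depth is the distance from the TCP to the grasp point, in mm); z points along the fingers, y is the line along which they close (so a half turn about z gives the same grasp; the last joint's range is limited). The gripper opens to 85 mm and grips with 20 to 120 N. Pads are 22 mm wide; open, the fingers measure 114 mm over their backs; the gripper's body (76 mm by 85 mm) begins 54 mm behind the grasp point. The pads swing forward as they close: fully open they stand 13 mm farther back than shut.
Start: joints at [-1.342, 0.091, 1.231, -0, 1.82, -0.057], TCP at [169.154, -575.676, 231.275] pointing down, gripper open.
Joint ranges: [-2.87, 2.87], [-0.86, 2.18], [0.17, 2.46], [-1.51, 4.65], [0.06, 2.69], [-2.65, 2.65]. Speed limits (rad/s): [2.57, 2.57, 3.01, 3.14, 3.14, 3.14].

### API

Orientations are given as a unit quaternion [x, y, z, w].
In Python, from rig import r gives the robot as it stands.
- The arm moves only by the tool step_arm, never from a script. Its argument "targets" is a list of rows, each a list of 4 numbers: the shift along the tool's x, y, z in mm, then the turn about the tool's z in rad. A call has 1 to 5 rows; each row is the pose to reach, as a shift and turn from the pose commanded when the call began, along the tool's axes at that moment; what a row does not reach only later rows make up. A row lasts 1/12 s, in which the tool goes at most 41.7 mm and 7.16 degrees, less where a joint would pass 70% of its speed; a pose out of reach is approached as far as the arm can. A call with a gripper value outside its range is refused whole. "fingers" is the opening, from 0 (shut) to 1 (fully open), set as the call begins (left out, the last holds). The fingers move at their own pace and stop on an object; the grip force is fixed at half the most. Time passes only in rows, so rows that repeat a pose let the fingers close. It gives the time, the measured TCP pose, the force, the opening and the grip force at its end, in the units of the state.
- r.get_obs(): the state, without advancing time (a new reading comes with each control period).
- r.read_camera(name): name is "scene" or "top" or "wrist"; returns the picture (384x512x3 uint8, red, green, blue); there is no depth.
- r.camera_info(name): a dict with "fx", "fy", "cx", "cy" (pixels), "rvec" (rotation vector, rad) and "tvec" (3), from world to camera coordinates, as OpenCV has them; the wrist camera has in their place "T_tool_cam" (4x4, takes a point from camera to tool coordinates, whose origin is the TCP and whose axes are the flange's). Camera axes: x right, y down, z forward; pixel columns grow to the right and rows downward; lengths in mm; the calibration is good to about 2 mm. A picture is of the moment at which its call begins: read the wrist's pose just before it. camera_info takes no time and is no camera call.
- r.job_done(): hands the job in; it is judged then, once.
Trained networks look in the newest picture that a camera, given by its name, has taken for a name from the list of things; names that differ only in an ending like _2 or _b are one class to them, and where a whole thing is asked for, a point or a joint stands for the part that bears it (a point fixed in the world has none). Each returns a list of dicts, best first, with "confidence" (0 to 1); they miss things now and then, are a little off and sometimes report something else, mostly with a low value. They report only what shows in the picture. A call takes as long as a camera call. They do not tell look-alikes from the thing itself.
- r.cut_out(camera, name): "mask" (384x512 bool, what is visible of it).
- r.spot_point(camera, name): "centre" ([x, y, z] in mm, in the coordinates of the camera as it stood for that picture, good to about 4 mm: a listed point, or the origin of a listed thing).
The state is a dict: "clock": time; "joint_pos": joint angles; "dq": joint speeds; "joint_torque": joint torques, N m; "position": TCP position; "eef_rot": TCP orientation; "force": force on the tool from outside, world axes, zero at the start; "torque": the same for the moment, N m; "finger_gap": finger opening in mm; "gripper_force": force on a finger pad.
Only numpy, scipy, OpenCV 4.12 (cv2) and the standard library are available. Lean on these libraries where they do the work, as an engineer would, in place of code of your own. Each camera call takes 0.05 s, during which the arm holds its last target. There are 200 camera calls.

### The job

Close up the row of thin glass jars in the wooden caddy: nudge the row along from the low-lipped end until you feel it bear firmly against the cork end stop, gently, never pressing a jar with more than 20 N, never tipping one and never pinching one. Then stand the red tea tin upright on the caddy floor in the room this makes beside the low lip, so that all four stand packed in the caddy, and leave the mug, the bowl and the pepper mill where they are.

Things in the scene. Friction and masses are not known exactly. Their poses are not given: they have to be found in the camera images.
- caddy: dark wooden open caddy, fixed, 92 x 305 mm. Origin: underside, at the middle of its inside. Lane along its y: inside 80 mm wide (x +-40 mm), 287 mm long (y +-143.5 mm). Floor 6 mm thick; side walls and the lip at the -y end 6 mm thick, their tops 36 mm above the counter; cork end stop at +y. With the jars closed up, about 69 mm is left at the -y end for the 64 mm tin
- stop: rigid cork-coloured end panel of the caddy, 92 mm wide, 12 mm thick, top 70 mm above the counter, fixed. Origin: at counter height in the middle of its inner face (y = 143.5 mm of the caddy); same axes as the caddy
- jar_clear: thin clear glass round jar with a pale wooden lid, 76 mm diameter up to 60 mm above its base, then a shoulder and a 60 mm lid, 84 mm tall overall, 140 to 280 g; stands upright in the caddy. Origin: centre of its underside, z up. The order of the three jars in the caddy varies, with gaps between them
- jar_green: thin green glass round jar with a steel lid, 70 mm diameter up to 60 mm above its base, then a shoulder and a 54 mm lid, 84 mm tall overall, 140 to 280 g; stands upright in the caddy. Origin: centre of its underside, z up
- jar_square: thin amber glass square jar, 72 x 72 mm up to 62 mm above its base, then a 56 x 56 mm black lid, 84 mm tall overall, 140 to 280 g; stands upright in the caddy, sides nearly along it. Origin: centre of its underside, z up
- tin: sturdy red tea tin, brass-coloured lid, 56 mm along its x, 64 mm along its y, 95 mm tall, straight sided, 250 g, may be gripped; stands on the counter beyond the caddy's low-lipped end. Packed, its y lies along the caddy's y. Origin: centre of its underside, z up
- mug: blue mug, 80 mm across, 90 mm tall; bystander. Origin: centre of its underside
- bowl: white bowl, 130 mm across, 45 mm tall; bystander. Origin: centre of its underside
- mill: wooden pepper mill, 54 mm across, 130 mm tall; bystander. Origin: centre of its underside
Not all that is in view belongs to the job. What is shaped like the jar_square but pink, purple or turquoise is not meant.

How it is judged (in metres and radians):
On the way:
1. the row of jars bears against the cork end stop (2 N or more between a jar and the stop) while pressed (contact force between any of jar_clear, jar_green, jar_square and stop above 2 N), for 0.1 s.
At the end, for the whole second after the job is handed in: the three jars and the tin all stand upright (within 0.08 rad) on the caddy floor at rest, within 14 mm of the lane's centre line, the jars up to the end stop and the tin beside the low lip, its centre 100 to 118 mm from the caddy's middle; nothing else moved (angle between each of jar_clear, jar_green, jar_square, tin's own z axis and vertical below 0.08 rad and z of jar_clear in the frame of caddy between 0.003 and 0.01 m and x of jar_clear in the frame of caddy between -0.014 and 0.014 m and y of jar_clear in the frame of caddy between -0.05 and 0.112 m and linear speed of each of jar_clear, jar_green, jar_square, tin below 0.02 m/s and z of jar_green in the frame of caddy between 0.003 and 0.01 m and x of jar_green in the frame of caddy between -0.014 and 0.014 m and y of jar_green in the frame of caddy between -0.05 and 0.112 m and z of jar_square in the frame of caddy between 0.003 and 0.01 m and x of jar_square in the frame of caddy between -0.014 and 0.014 m and y of jar_square in the frame of caddy between -0.05 and 0.112 m and z of tin in the frame of caddy between 0.003 and 0.01 m and x of tin in the frame of caddy between -0.014 and 0.014 m and y of tin in the frame of caddy between -0.118 and -0.1 m); the robot touches nothing.
It fails at once if a glass jar pressed with more than 20 N by the fingers (contact force between any of jar_clear, jar_green, jar_square and the fingers above 20 N).
It fails at once if a glass jar pressed with more than 20 N by the arm (contact force between any of jar_clear, jar_green, jar_square and the arm above 20 N).
It fails at once if a glass jar pressed with more than 20 N by the tin (contact force between any of jar_clear, jar_green, jar_square and tin above 20 N).
It fails at once if a jar tipped by more than 0.3 rad (angle between any of jar_clear, jar_green, jar_square's own z axis and vertical above 0.3 rad).
It fails at once if the mug, bowl or pepper mill moved more than 20 mm (distance of any of mug, bowl, mill from where it was at the start of the episode above 0.02 m).
It also fails if it takes over 64 s, if anything falls off the work surface, if the arm or the gripper's body presses on something with over 40 N, if the wrist force passes 120 N, or if a joint passes its speed limit or range.

## Working session

There is one attempt and no reset: what is moved stays moved. The work goes in short steps, Python scripts to look and compute and a tool call to move; the robot and the scene stay as the last step left them, time stands still between calls to the robot, and variables do not carry over. Pictures are saved under pics/ and viewed, at most 10 in all, crops included, and the job is handed in when it is done.

Besides the shell and the picture viewer there is one more tool, called after ">>>" in YAML: its name, and indented under it one key for each argument. step_arm: Moves the arm, as the interface text tells. Its arguments: {"type":"object","properties":{"targets":{"type":"array"},"fingers":{"type":"number"}},"required":["targets"]}

```bash
ls; mkdir -p pics
cat > h.py <<'E'
import numpy as np, cv2
from scipy.spatial.transform import Rotation as R
from rig import r
def toW(cam,p):
    i=r.camera_info(cam)
    if 'rvec' in i:
        M=cv2.Rodrigues(np.array(i['rvec'],float))[0]; return M.T@(np.array(p)-np.array(i['tvec']).ravel())
    o=r.get_obs(); T=np.array(i['T_tool_cam']); q=T[:3,:3]@np.array(p)+T[:3,3]
    return R.from_quat(o['eef_rot']).as_matrix()@q+np.array(o['position'])
def pixZ(cam,u,v,z):
    i=r.camera_info(cam); d=np.array([(u-i['cx'])/i['fx'],(v-i['cy'])/i['fy'],1.])
    a=toW(cam,[0,0,0]); b=toW(cam,d)-a
    return a+b*(z-a[2])/b[2]
def proj(cam,P):
    i=r.camera_info(cam); P=np.atleast_2d(np.array(P,float))
    if 'rvec' in i: C=(cv2.Rodrigues(np.array(i['rvec'],float))[0]@P.T).T+np.array(i['tvec']).ravel()
    else:
        o=r.get_obs(); T=np.array(i['T_tool_cam']); q=(P-np.array(o['position']))@R.from_quat(o['eef_rot']).as_matrix(); C=(q-T[:3,3])@T[:3,:3]
    return np.c_[i['fx']*C[:,0]/C[:,2]+i['cx'],i['fy']*C[:,1]/C[:,2]+i['cy']]
def save(cam,name,crop=None,s=1):
    a=r.read_camera(cam)[:,:,::-1]
    if crop: a=a[crop[1]:crop[3],crop[0]:crop[2]]
    cv2.imwrite('pics/'+name,cv2.resize(a,None,fx=s,fy=s,interpolation=cv2.INTER_CUBIC));
E
python3 - <<'E'
from h import *
a=r.read_camera('scene');b=r.read_camera('top')
cv2.imwrite('pics/a.png',cv2.resize(np.vstack([a,b])[:,:,::-1],(400,600)))
cv2.imwrite('pics/top.png',cv2.resize(b[:,:,::-1],(800,600)))
np.set_printoptions(precision=1,suppress=True)
for n in 'caddy stop jar_clear jar_green jar_square tin mug bowl mill'.split():
  for c in ['top','scene']:
    for d in r.spot_point(c,n)[:3]: print(n,c,toW(c,d['centre']),round(d['confidence'],2))
print(r.get_obs(), r.grip_depth)
E
```

```text
pics
caddy top [607.3  34.3   0. ] 0.87
caddy scene [607.1  32.7  -0.9] 0.83
stop top [638.3 172.8   1.5] 0.73
stop scene [642.6 174.3  -0.3] 0.55
stop scene [610.4  34.1  -1.2] 0.44
jar_clear top [625.  123.8   6.1] 0.9
jar_clear scene [625.6 127.2   4.1] 0.8
jar_green scene [588.2 -44.4  10. ] 0.77
jar_green scene [638.5 175.9   2.2] 0.35
jar_green scene [479.6 151.    0.5] 0.25
jar_square top [609.6  41.6   9.3] 0.88
jar_square top [ 795.4 -177.8   -1.5] 0.82
jar_square top [412.1  -5.   -1.4] 0.6
jar_square scene [ 799.  -174.5    2.1] 0.85
jar_square scene [605.7  39.3   3.6] 0.8
jar_square scene [411.8   0.4   1.3] 0.61
tin top [ 535.6 -214.4    0.1] 0.58
tin scene [ 539.6 -217.     0.8] 0.55
mug top [480.9 148.7   3.8] 0.88
mug scene [480.3 154.1   0.1] 0.64
bowl top [801.4  70.3   2.6] 0.62
bowl scene [800.7  69.    0.5] 0.92
mill top [673.6 277.3  -3.5] 0.64
mill top [799.4  67.    6.2] 0.44
mill top [483.1 150.2   4.3] 0.24
mill scene [672.6 283.1  -1.6] 0.88
{'clock': 1.0, 'joint_pos': array([-1.3,  0.1,  1.2,  0. ,  1.8, -0.1]), 'dq': array([-0.,  0., -0.,  0., -0., -0.]), 'joint_torque': array([  0. , -45.8, -41.8,  -0. ,   0. ,  -0. ]), 'position': array([ 169.2, -575.7,  231.3]), 'eef_rot': array([1. , 0.1, 0. , 0. ]), 'force': array([-0.2,  0.5, -0.2]), 'torque': array([-0.,  0.,  0.]), 'gripper_force': 0.0, 'finger_gap': 85.25422405527613} 18.700000000000003
```

View pics/top.png

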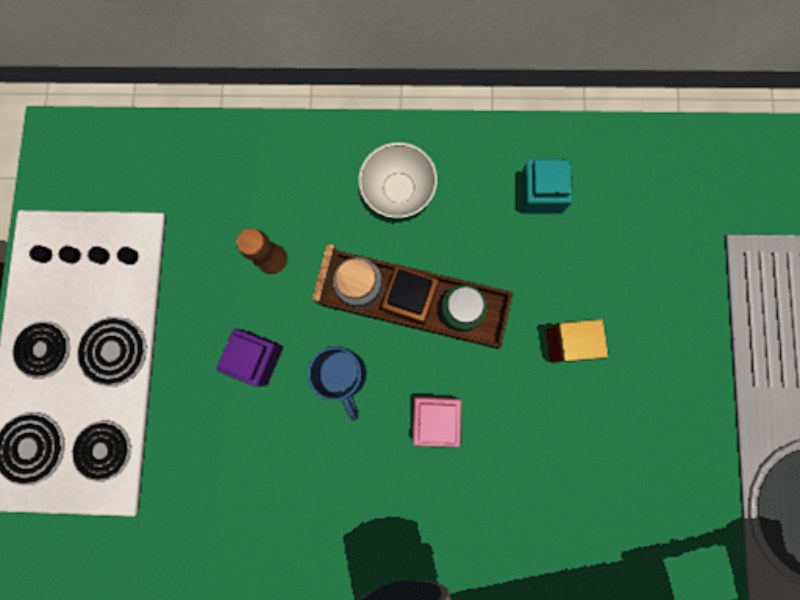

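The top view shows the caddy from its stop at (325,275) to its low lip at (505,320). In it stand the clear jar (357,280), the square jar with black lid (408,293) and the green jar (465,307). The red tin with its brass lid is at (577,340).

Things that could be taken for jar_square are purple (248,357), pink (437,421) and turquoise (547,185); the amber one in the caddy at (408,293) is the right one. The tin has no look-alike. Next is one close crop to check this choice and measure the corners.

Run:
```python
from h import *
np.set_printoptions(precision=1,suppress=True)
a=r.read_camera('top')
cv2.imwrite('pics/crop.png',cv2.resize(a[150:240,195:395,::-1],(800,360),interpolation=cv2.INTER_CUBIC))
m=[d['mask'] for d in r.cut_out('top','tin')[:1]][0]
hsv=cv2.cvtColor(a,cv2.COLOR_RGB2HSV)
lid=(m&(hsv[:,:,2]>150)&(hsv[:,:,0]>12)).astype(np.uint8)
rc=cv2.minAreaRect(np.argwhere(lid)[:,::-1].astype(np.float32)); bp=cv2.boxPoints(rc); print(rc)
W=np.array([pixZ('top',u,v,95) for u,v in bp]);print(W,W.mean(0),np.linalg.norm(W[1]-W[0]),np.linalg.norm(W[2]-W[1]))
for i in range(2): d=W[i+1]-W[i];print('ang',np.arctan2(d[1],d[0]))
for n in ['caddy']:
  m=r.cut_out('top',n)[0]['mask'].astype(np.uint8); print(cv2.minAreaRect(np.argwhere(m)[:,::-1].astype(np.float32)))
for n,h in [('jar_green',84+6),('jar_clear',90),('jar_square',90)]:
  for d in r.spot_point('top',n)[:1]: print(n,toW('top',d['centre']))
o=r.get_obs();print(R.from_quat(o['eef_rot']).as_matrix())
print(r.camera_info('wrist'))
```

```text
((373.2538757324219, 217.53079223632812), (24.186771392822266, 27.907814025878906), 82.87498474121094)
[[ 561.6 -181.2   95. ]
 [ 571.1 -244.6   95. ]
 [ 516.2 -249.9   95. ]
 [ 506.8 -187.2   95. ]] [ 538.9 -215.7   95. ] 64.0603710202801 55.14144249153053
ang -1.42227620795412
ang -3.0459433210463067Traceback (most recent call last):
  File "<stdin>", line 12, in <module>
IndexError: list index out of range
```

View pics/crop.png

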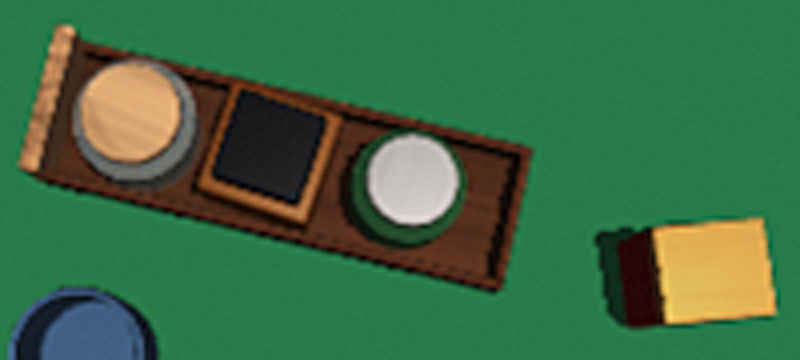

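The crop shows the amber body under the black lid at (275,150), so that is the true jar_square. The green jar is nearest the lip, which runs from (533,150) to (500,290), and the tin is at (712,270).

Run:
```python
from h import *
np.set_printoptions(precision=3,suppress=True)
g=lambda u,v,z: pixZ('top',195+u/4-.5+.125,150+v/4-.5+.125,z)
P=dict(l1=g(533,150,36),l2=g(500,291,36),s1=g(53,26,70),s2=g(76,34,70),s3=g(20,169,70),s4=g(40,177,70),gl=g(413,180,90),tin=g(712,270,95))
for k,v in P.items(): print(k,v)
th=lambda d:np.arctan2(-d[0],d[1])
print('yaw lip',th((P['l1']-P['l2'])[[1,0]]*[-1,1]) , 'yaw stop',np.arctan2(*(P['s1']-P['s3'])[[1,0]]))
lm=(P['l1']+P['l2'])/2; sm=(P['s1']+P['s3'])/2; d=sm-lm; print('long',th(d),np.hypot(d[0],d[1]))
# outer length 305 = 143.5+6 at lip, 143.5+12 at stop
u=d[:2]/np.hypot(*d[:2]); print('centre from lip',lm[:2]+149.5*u,'from stop',sm[:2]-155.5*u)
o=r.get_obs();print(R.from_quat(o['eef_rot']).as_matrix())
print(r.camera_info('wrist'))
```

```text
l1 [ 616.519 -122.426   36.   ]
l2 [ 528.027 -101.904   36.   ]
s1 [682.217 176.982  70.   ]
s2 [677.433 162.515  70.   ]
s3 [592.844 192.92   70.   ]
s4 [588.214 180.47   70.   ]
gl [588.667 -43.372  90.   ]
tin [ 539.699 -214.333   95.   ]
yaw lip -0.22788345228745402 yaw stop -0.17647716008068393
long -0.21620366603739938 304.19838812282154
centre from lip [604.344  33.854] from stop [604.172  33.071]
[[ 0.959  0.282 -0.   ]
 [ 0.282 -0.959  0.   ]
 [-0.    -0.    -1.   ]]
{'fx': 336.3089368280061, 'fy': 336.3089368280061, 'cx': 258.41923787280484, 'cy': 193.45473546127528, 'T_tool_cam': array([[   0.002,   -0.965,   -0.262,   67.284],
       [   1.   ,    0.001,    0.001,    0.077],
       [  -0.001,   -0.262,    0.965, -142.631],
       [   0.   ,    0.   ,    0.   ,    1.   ]])}
```

```bash
cat >> h.py <<'E'
np.set_printoptions(precision=2,suppress=True)
C0=np.array([604.5,33.5]); YAW=-0.22
U=np.array([-np.sin(YAW),np.cos(YAW)]); V=np.array([np.cos(YAW),np.sin(YAW)])
def cad(x,y,z): return np.r_[C0+x*V+y*U,z]
def go(P,phi=None):
    "shift (tool axes) and turn to reach world P with tool x at yaw phi"
    o=r.get_obs(); M=R.from_quat(o['eef_rot']).as_matrix(); a=np.arctan2(M[1,0],M[0,0])
    print('shift',M.T@(np.array(P)-o['position']),'turn',0 if phi is None else -(phi-a), 'pos',np.array(o['position']),'yaw',a,'F',o['force'],'gap',o['finger_gap'],'t',o['clock'])
PH=np.pi/2+YAW
E
python3 -c "
from h import *
go(cad(1,-135,231),PH)"
```

```text
shift [ 524.89 -343.14    0.26] turn -1.0650118467109784 pos [ 169.15 -575.66  231.22] yaw 0.2857844800839181 F [-0.56  0.29  0.3 ] gap 85.59955226781005 t 1.15
```

>>> step_arm:
  targets:
    - [40,-26,0,-0.12]
    - [80,-52,0,-0.24]
    - [120,-78,0,-0.36]
    - [155,-102,0,-0.48]
    - [190,-125,0,-0.6]
  fingers: 0

```text
clock: 1.57
position: [304.7, -415.2, 231.4]
eef_rot: [0.902, 0.431, 0.0, 0.0]
force: [0.6, -0.6, -0.3]
finger_gap: 25.6
gripper_force: 0.0
```

```bash
python3 -c "
from h import *
go(cad(1,-135,231),PH)"
```

```text
shift [416.94  11.91   0.37] turn -0.4597351749579719 pos [ 304.67 -415.25  231.38] yaw 0.8910611518369247 F [ 0.56 -0.57 -0.32] gap 25.588654261796634 t 1.5667
```

>>> step_arm:
  targets:
    - [40,1,0,-0.1]
    - [80,2,0,-0.2]
    - [120,3,0,-0.3]
    - [160,4,0,-0.4]
    - [200,5,0,-0.46]

```text
clock: 1.98
position: [435.2, -263.3, 231.6]
eef_rot: [0.78, 0.625, 0.0, 0.0]
force: [0.4, -0.7, 0.1]
finger_gap: 0.5
gripper_force: 0.0
```

>>> step_arm:
  targets:
    - [0,0,0,0]

```text
clock: 2.07
position: [437.9, -259.7, 231.3]
eef_rot: [0.779, 0.627, 0.002, -0.0]
force: [-0.6, 0.3, -0.8]
finger_gap: -0.1
gripper_force: 0.0
```

```bash
python3 -c "
from h import *
go(cad(1,-135,130),PH)"
```

```text
shift [186.68 100.45 102.04] turn 0.0055193439307847925 pos [ 437.91 -259.74  231.35] yaw 1.3563156707256814 F [-0.6   0.26 -0.8 ] gap -0.08496011206428637 t 2.0667
```

>>> step_arm:
  targets:
    - [33,18,10,0]
    - [66,36,20,0]
    - [99,54,35,0]
    - [132,72,50,0]
    - [160,90,60,0]

```text
clock: 2.48
position: [558.3, -127.5, 169.8]
eef_rot: [0.782, 0.623, -0.0, -0.001]
force: [0.5, -0.9, 0.7]
finger_gap: 0.2
gripper_force: 0.0
```

>>> step_arm:
  targets:
    - [0,0,0,0]
    - [0,0,0,0]

```text
clock: 2.65
position: [557.9, -128.0, 169.7]
eef_rot: [0.781, 0.624, -0.001, -0.001]
force: [0.3, -0.3, -0.0]
finger_gap: -0.2
gripper_force: 0.0
```

```bash
python3 -c "
from h import *
go(cad(1,-135,130),PH)"
```

```text
shift [32.82 11.26 39.65] turn -0.002633273126182223 pos [ 557.89 -128.02  169.68] yaw 1.3481630536687144 F [ 0.27 -0.31 -0.04] gap -0.1756797859289429 t 2.65
```

>>> step_arm:
  targets:
    - [20,6,10,0]
    - [33,11,20,0]
    - [33,11,20,0]

```text
clock: 2.9
position: [575.6, -98.3, 149.1]
eef_rot: [0.782, 0.624, -0.0, -0.001]
force: [0.4, 0.3, -0.6]
finger_gap: 0.5
gripper_force: 0.0
```

```bash
python3 -c "
from h import *
save('wrist','w1.png')
go(cad(1,-135,45),PH)
for n in ['caddy','stop','jar_green','jar_square']:
  for d in r.spot_point('wrist',n)[:2]: w=toW('wrist',d['centre']); print(n,w,(w[:2]-C0)@V,(w[:2]-C0)@U,d['confidence'])
for x,y,z in [(-46,-149.5,36),(46,-149.5,36),(-40,-143.5,36),(40,-143.5,36)]: print(x,y,proj('wrist',cad(x,y,z)))
"
```

```text
shift [  1.02   0.77 104.95] turn -0.0044017599627650394 pos [575.28 -99.33 149.95] yaw 1.3463945668321315 F [-0.45 -0.25 -0.62] gap 0.2586508397329079 t 2.95
jar_green [590.65 -42.56   7.22] 3.08686759857162 -77.24942509996464 0.63
jar_square [415.54  -4.17   4.4 ] -176.18178250255565 -77.99677964755752 0.74
-46 -149.5 [[198.41 204.14]]
46 -149.5 [[312.82 203.6 ]]
-40 -143.5 [[205.53 196.93]]
40 -143.5 [[305.6  196.46]]
```

View pics/w1.png

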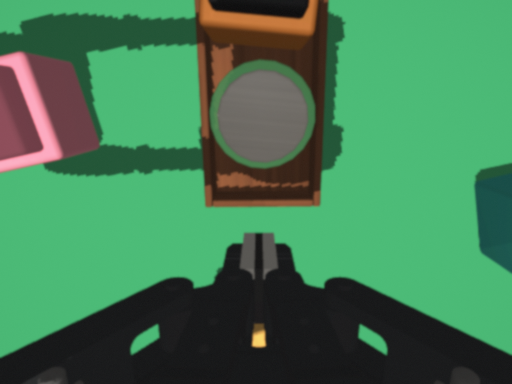

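The wrist view shows the caddy's lip with outer corners at (206,206) and (320,206). The green jar's lid is at (262,114), with the amber jar behind it and the fingertips at (258,238). The lane lies a few mm further along +x than I estimated.

```bash
python3 -c "
from h import *
L=[pixZ('wrist',u,v,36) for u,v in [(206,206),(320,206),(196,10),(327,10)]]
for w in L: print(w,(w[:2]-C0)@V,(w[:2]-C0)@U)
o=r.get_obs(); M=R.from_quat(o['eef_rot']).as_matrix(); print(M, proj('wrist',o['position']))
i=r.camera_info('top');print(i)
for n in ['caddy','stop']:
  for c in ['top','scene']:
    for k in range(2):
      r.read_camera(c)
      for d in r.spot_point(c,n)[:1]: w=toW(c,d['centre']); print(n,c,w,(w[:2]-C0)@V,(w[:2]-C0)@U,d['confidence'])
"
```

```text
[ 532.52 -105.23   36.  ] -39.96745437842121 -151.09626428975372
[ 622.04 -125.71   36.  ] 51.865611657930344 -151.5476316025379
[563.15  33.85  36.  ] -40.43203013784362 -8.685640778795861
[651.79  13.65  36.  ] 50.47867149273261 -9.049976692626746
[[ 0.22  0.97  0.  ]
 [ 0.97 -0.22 -0.  ]
 [-0.    0.   -1.  ]] [[256.25 251.76]]
{'fx': 349.00150245901085, 'fy': 349.00150245901085, 'cx': 257.028092121892, 'cy': 189.1089521996243, 'rvec': array([ 2.15, -2.1 ,  0.12]), 'tvec': array([ 39.92, 607.39, 823.39])}
caddy top [604.39  31.78  -2.44] 0.26639046700304486 -1.699322228227812 0.94
caddy top [604.04  32.36   1.17] -0.1979137572024712 -1.215627497270287 0.87
caddy scene [604.79  33.22  -1.02] 0.34080231661308824 -0.21418447518514291 0.74
caddy scene [799.84  68.9    1.5 ] 182.90459601976025 77.17659543936065 0.75
stop top [639.   169.62   0.55] 3.959222050598226 140.36833659337174 0.82
stop top [636.98 174.43   1.84] 0.9430470992783733 144.62140288006367 0.55
stop scene [637.89 177.17   3.62] 1.2324940222746101 147.49763509062578 0.78
stop scene [641.06 176.59   2.69] 4.453668496384382 147.621334492433 0.94
```

```bash
sed -i 's/C0=np.array.*; YAW/C0=np.array([607.2,32.0]); YAW/' h.py; python3 -c "
from h import *
go(cad(0,-136,44),PH)"
```

```text
shift [ -0.88   1.97 107.22] turn -0.004928451217593777 pos [575.81 -99.43 151.22] yaw 1.3458678755773028 F [ 0.22 -0.19 -0.58] gap -0.026578148223530523 t 3.95
```

>>> step_arm:
  targets:
    - [-1,2,30,0]
    - [-1,2,60,0]
    - [-1,2,85,0]
    - [-1,2,105,0]
    - [-1,2,106,0]

```text
clock: 4.37
position: [574.6, -100.2, 39.7]
eef_rot: [0.782, 0.623, -0.003, -0.003]
force: [-0.6, 0.2, -1.1]
finger_gap: -0.2
gripper_force: 0.0
```

>>> step_arm:
  targets:
    - [1,0,0,0]
    - [2,0,0,0]
    - [3,0,0,0]
    - [4,0,0,0]
    - [5,0,0,0]

```text
clock: 4.78
position: [579.5, -96.1, 47.0]
eef_rot: [0.782, 0.623, 0.001, 0.001]
force: [0.5, -0.2, -0.1]
finger_gap: 0.1
gripper_force: 0.0
```

>>> step_arm:
  targets:
    - [1,0,0,0]
    - [2,0,0,0]
    - [3,0,0,0]
    - [4,0,0,0]
    - [5,0,0,0]

```text
clock: 5.2
position: [579.8, -91.0, 45.2]
eef_rot: [0.782, 0.623, -0.0, -0.0]
force: [-0.3, 0.4, -0.7]
finger_gap: 0.0
gripper_force: 0.0
```

>>> step_arm:
  targets:
    - [1,0,0,0]
    - [2,0,0,0]
    - [3,0,0,0]
    - [4,0,0,0]
    - [5,0,0,0]

```text
clock: 5.62
position: [580.8, -86.6, 45.3]
eef_rot: [0.782, 0.623, -0.0, 0.0]
force: [-0.2, -1.6, 0.3]
finger_gap: 0.0
gripper_force: 0.9
```

```bash
python3 -c "
from h import *
o=r.get_obs(); p=o['position'];print((p[:2]-C0)@V,(p[:2]-C0)@U,p[2],'Fx,Fy',o['force'][:2]@V,o['force'][:2]@U)
save('wrist','w2.png')
go(cad(0,-136,44),PH)"
```

```text
0.1502670584785528 -121.46282119807043 45.30496598256992 Fx,Fy 0.16686055716040937 -1.6058214799617583
shift [-14.7   -0.08   1.33] turn -0.005077573317459061 pos [580.88 -86.41  45.32] yaw 1.3457187534774375 F [-0.31 -1.27 -0.16] gap -0.13926552801949282 t 5.6667
```

View pics/w2.png

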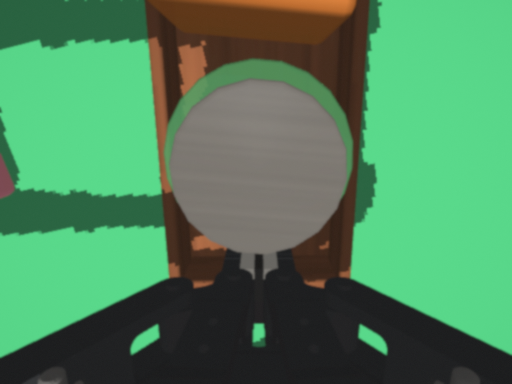

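The fingers are centred on the green jar and touching it at about 1.5 N. I'll keep pushing.

>>> step_arm:
  targets:
    - [1,0,0,0]
    - [2,0,0,0]
    - [3,0,0,0]
    - [4,0,0,0]
    - [5,0,0,0]

```text
clock: 6.08
position: [582.0, -81.4, 45.3]
eef_rot: [0.782, 0.623, -0.0, 0.0]
force: [-1.0, -1.9, 0.4]
finger_gap: -0.0
gripper_force: 0.9
```

>>> step_arm:
  targets:
    - [1,0,0,0]
    - [2,0,0,0]
    - [3,0,0,0]
    - [4,0,0,0]
    - [5,0,0,0]

```text
clock: 6.5
position: [583.1, -76.4, 45.3]
eef_rot: [0.782, 0.623, -0.0, -0.0]
force: [-0.1, -1.1, 0.8]
finger_gap: 0.1
gripper_force: 0.9
```

>>> step_arm:
  targets:
    - [1,0,0,0]
    - [2,0,0,0]
    - [3,0,0,0]
    - [4,0,0,0]
    - [5,0,0,0]

```text
clock: 6.92
position: [584.2, -71.8, 45.3]
eef_rot: [0.782, 0.623, -0.0, 0.0]
force: [-1.5, -3.4, 0.7]
finger_gap: 0.3
gripper_force: 1.7
```

>>> step_arm:
  targets:
    - [1,0,0,0]
    - [2,0,0,0]
    - [3,0,0,0]
    - [4,0,0,0]
    - [5,0,0,0]

```text
clock: 7.33
position: [585.3, -66.8, 45.3]
eef_rot: [0.782, 0.623, -0.0, 0.0]
force: [-1.1, -3.0, -0.1]
finger_gap: -0.2
gripper_force: 1.7
```

```bash
python3 -c "
from h import *
o=r.get_obs(); p=o['position'];print((p[:2]-C0)@V,(p[:2]-C0)@U,p[2],'Fx,Fy',o['force'][:2]@V,o['force'][:2]@U)"
```

```text
0.22069375422738755 -101.14761973611041 45.27718246893703 Fx,Fy -0.4466900733406576 -3.127287724303789
```

>>> step_arm:
  targets:
    - [1,0,0,0]
    - [2,0,0,0]
    - [3,0,0,0]
    - [4,0,0,0]
    - [5,0,0,0]

```text
clock: 7.75
position: [586.5, -61.8, 45.3]
eef_rot: [0.782, 0.623, -0.0, -0.0]
force: [-0.6, -3.4, 0.9]
finger_gap: 0.3
gripper_force: 1.7
```

>>> step_arm:
  targets:
    - [0.6,0,0,0]
    - [1.2,0,0,0]
    - [1.8,0,0,0]
    - [2.4,0,0,0]
    - [3,0,0,0]

```text
clock: 8.17
position: [587.0, -59.1, 45.3]
eef_rot: [0.782, 0.623, -0.0, 0.0]
force: [-2.3, -3.1, 1.8]
finger_gap: -0.0
gripper_force: 2.2
```

>>> step_arm:
  targets:
    - [0.4,0,0,0]
    - [0.8,0,0,0]
    - [1.2,0,0,0]
    - [1.6,0,0,0]
    - [2,0,0,0]

```text
clock: 8.58
position: [587.7, -57.1, 45.3]
eef_rot: [0.782, 0.623, 0.0, 0.0]
force: [-1.0, -4.2, 1.2]
finger_gap: -0.2
gripper_force: 2.4
```

>>> step_arm:
  targets:
    - [0.3,0,0,0]
    - [0.6,0,0,0]
    - [0.9,0,0,0]
    - [1.2,0,0,0]
    - [1.5,0,0,0]

```text
clock: 9.0
position: [588.0, -55.6, 45.3]
eef_rot: [0.782, 0.623, -0.0, 0.0]
force: [-0.4, -4.1, 0.1]
finger_gap: 0.2
gripper_force: 2.4
```

>>> step_arm:
  targets:
    - [0.3,0,0,0]
    - [0.6,0,0,0]
    - [0.9,0,0,0]
    - [1.2,0,0,0]
    - [1.5,0,0,0]

```text
clock: 9.42
position: [588.3, -54.0, 45.3]
eef_rot: [0.782, 0.623, -0.0, -0.0]
force: [-1.1, -4.7, 0.3]
finger_gap: -0.3
gripper_force: 2.4
```

>>> step_arm:
  targets:
    - [0.2,0,0,0]
    - [0.4,0,0,0]
    - [0.6,0,0,0]
    - [0.8,0,0,0]
    - [1,0,0,0]

```text
clock: 9.83
position: [588.5, -53.1, 45.3]
eef_rot: [0.782, 0.623, 0.0, -0.0]
force: [-0.9, -3.8, 0.6]
finger_gap: 0.1
gripper_force: 2.4
```

>>> step_arm:
  targets:
    - [0.2,0,0,0]
    - [0.4,0,0,0]
    - [0.6,0,0,0]
    - [0.8,0,0,0]
    - [1,0,0,0]

```text
clock: 10.25
position: [588.7, -52.2, 45.3]
eef_rot: [0.782, 0.623, -0.0, 0.0]
force: [-1.1, -5.3, 0.1]
finger_gap: 0.0
gripper_force: 2.4
```

>>> step_arm:
  targets:
    - [0.2,0,0,0]
    - [0.4,0,0,0]
    - [0.6,0,0,0]
    - [0.8,0,0,0]

```text
clock: 10.58
position: [588.9, -51.4, 45.3]
eef_rot: [0.782, 0.623, 0.0, 0.0]
force: [-2.2, -4.3, 1.2]
finger_gap: -0.0
gripper_force: 2.4
```

>>> step_arm:
  targets:
    - [0.2,0,0,0]
    - [0.4,0,0,0]
    - [0.6,0,0,0]
    - [0.8,0,0,0]
    - [1,0,0,0]

```text
clock: 11.0
position: [589.1, -50.4, 45.3]
eef_rot: [0.782, 0.623, -0.0, -0.0]
force: [-1.8, -3.9, 0.9]
finger_gap: -0.1
gripper_force: 2.4
```

>>> step_arm:
  targets:
    - [0.2,0,0,0]
    - [0.4,0,0,0]
    - [0.6,0,0,0]
    - [0.8,0,0,0]

```text
clock: 11.33
position: [589.3, -49.6, 45.3]
eef_rot: [0.782, 0.623, -0.0, -0.0]
force: [-2.2, -4.8, 0.7]
finger_gap: 0.1
gripper_force: 2.4
```

>>> step_arm:
  targets:
    - [0.2,0,0,0]
    - [0.4,0,0,0]
    - [0.6,0,0,0]
    - [0.8,0,0,0]

```text
clock: 11.67
position: [589.5, -48.8, 45.3]
eef_rot: [0.782, 0.623, -0.0, 0.0]
force: [-1.1, -4.8, 1.6]
finger_gap: 0.1
gripper_force: 2.4
```

```bash
python3 -c "
from h import *
save('wrist','w3.png')
o=r.get_obs(); p=o['position'];print((p[:2]-C0)@V,(p[:2]-C0)@U,p[2],'Fx,Fy',o['force'][:2]@V,o['force'][:2]@U)"
```

```text
0.327760247006023 -82.68988250578168 45.27825576125918 Fx,Fy -1.168250322235208 -5.221574582445598
```

>>> step_arm:
  targets:
    - [0.2,0,0,0]
    - [0.4,0,0,0]
    - [0.6,0,0,0]
    - [0.8,0,0,0]
    - [1,0,0,0]

```text
clock: 12.13
position: [589.6, -48.4, 45.3]
eef_rot: [0.782, 0.623, -0.0, 0.0]
force: [-1.3, -6.7, 1.4]
finger_gap: 0.1
gripper_force: 3.6
```

>>> step_arm:
  targets:
    - [0.2,0,0,0]
    - [0.4,0,0,0]
    - [0.6,0,0,0]
    - [0.8,0,0,0]
    - [1,0,0,0]

```text
clock: 12.55
position: [589.7, -48.4, 45.3]
eef_rot: [0.782, 0.623, -0.001, 0.001]
force: [-2.8, -9.7, 1.2]
finger_gap: 0.1
gripper_force: 5.1
```

>>> step_arm:
  targets:
    - [0.2,0,0,0]
    - [0.4,0,0,0]
    - [0.6,0,0,0]
    - [0.8,0,0,0]
    - [1,0,0,0]

```text
clock: 12.97
position: [589.7, -48.4, 45.4]
eef_rot: [0.782, 0.623, -0.002, 0.001]
force: [-2.7, -12.2, 1.1]
finger_gap: -0.1
gripper_force: 6.6
```

>>> step_arm:
  targets:
    - [0,0,0,0]
    - [0,0,0,0]
    - [0,0,0,0]

```text
clock: 13.22
position: [589.7, -48.4, 45.3]
eef_rot: [0.782, 0.623, -0.002, 0.001]
force: [-2.4, -11.4, 1.7]
finger_gap: 0.2
gripper_force: 6.3
```

```bash
python3 -c "
from h import *
o=r.get_obs(); p=o['position'];print((p[:2]-C0)@V,(p[:2]-C0)@U,p[2],'Fx,Fy',o['force'][:2]@V,o['force'][:2]@U)"
```

```text
0.4855464595611764 -82.24748039702683 45.33363066744312 Fx,Fy 0.12852050478025606 -11.699618708056851
```

>>> step_arm:
  targets:
    - [-3,0,0,0]
    - [-8,0,0,0]
    - [-20,0,-10,0]
    - [-35,0,-35,0]
    - [-45,0,-75,0]
  fingers: 0

```text
clock: 13.63
position: [577.4, -90.0, 116.7]
eef_rot: [0.782, 0.624, -0.003, -0.004]
force: [0.4, -0.0, -0.8]
finger_gap: -0.3
gripper_force: 0.0
```

>>> step_arm:
  targets:
    - [0,0,-35,0.05]
    - [0,0,-70,0.15]
    - [0,0,-70,0.15]
  fingers: 1

```text
clock: 13.88
position: [582.6, -90.6, 201.0]
eef_rot: [0.828, 0.561, 0.005, 0.005]
force: [0.8, -0.1, 1.1]
finger_gap: 36.1
gripper_force: 0.0
```

```bash
python3 -c "
from h import *
save('wrist','w4.png')
for d in r.spot_point('wrist','tin')[:2]: w=toW('wrist',d['centre']); print(w,d['confidence'])
go([538.5,-215.7,190],np.pi/2+.12)"
```

```text
[ 542.75 -213.63   -5.61] 0.74
shift [-132.51    6.27    3.56] turn -0.4942403325983804 pos [581.09 -90.06 193.76] yaw 1.1965559941965163 F [0.2  0.09 0.55] gap 50.48267579639483 t 13.9833
```

View pics/w4.png

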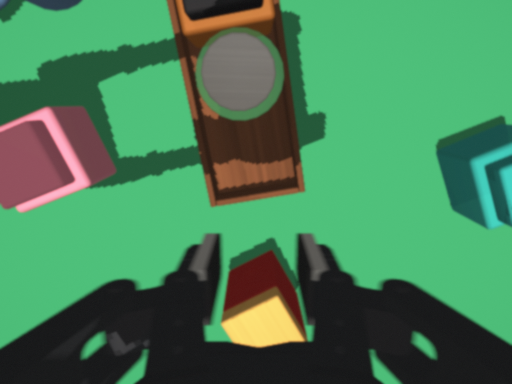

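The wrist view shows the green jar (240,72) closed up behind the amber one, with free floor beside the lip. The tin is between the fingers at (262,310). My turn went the wrong way, so I'll correct it while moving over the tin.

>>> step_arm:
  targets:
    - [-33,2,0,-0.12]
    - [-66,4,0,-0.24]
    - [-99,6,0,-0.36]
    - [-132,8,0,-0.48]
    - [-132,8,0,-0.49]
  fingers: 1

```text
clock: 14.4
position: [536.7, -220.1, 188.3]
eef_rot: [0.664, 0.748, -0.001, -0.001]
force: [0.1, 0.4, -0.0]
finger_gap: 85.4
gripper_force: 0.0
```

>>> step_arm:
  targets:
    - [0,0,0,0]
    - [0,0,0,0]

```text
clock: 14.57
position: [538.8, -215.1, 189.0]
eef_rot: [0.666, 0.746, 0.0, -0.001]
force: [-0.5, 0.4, -1.0]
finger_gap: 85.4
gripper_force: 0.0
```

```bash
python3 -c "
from h import *
a=save('wrist','w5.png')
go([541,-215,48],np.pi/2+.12)
o=r.get_obs()
for s in [(0,0)]: print(proj('wrist',[[541,-215,95]]))"
```

```text
shift [ -0.83   1.95 141.31] turn -0.005387750264439939 pos [ 539.14 -214.6   189.31] yaw 1.6854085765304567 F [0.4  0.3  0.65] gap 85.63691861089293 t 14.6167
[[259.51 196.87]]
```

View pics/w5.png

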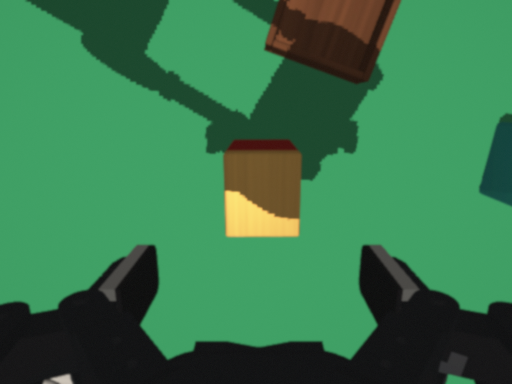

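The wrist view shows the tin's lid with corners at (225,151) and (300,237), square to the tool and centred between the fingertips. I'll go down and grip it.

>>> step_arm:
  targets:
    - [0,2,40,0]
    - [0,2,78,0]
    - [0,2,110,0]
    - [0,2,132,0]
    - [0,2,140,0]

```text
clock: 15.03
position: [539.1, -212.6, 44.9]
eef_rot: [0.665, 0.747, -0.001, -0.004]
force: [-0.6, 0.2, -1.7]
finger_gap: 85.3
gripper_force: 0.0
```

>>> step_arm:
  targets:
    - [0,0,0,0]
    - [0,0,0,0]
    - [0,0,0,0]
    - [0,0,0,0]
    - [0,0,0,0]
  fingers: 0

```text
clock: 15.45
position: [542.4, -215.6, 52.7]
eef_rot: [0.665, 0.747, 0.001, 0.002]
force: [-0.3, -0.3, 3.2]
finger_gap: 55.4
gripper_force: 64.0
```

>>> step_arm:
  targets:
    - [0,0,0,0]
    - [0,0,0,0]

```text
clock: 15.62
position: [542.4, -215.6, 52.6]
eef_rot: [0.665, 0.747, 0.001, 0.002]
force: [-0.8, 1.6, 5.5]
finger_gap: 55.4
gripper_force: 64.5
```

```bash
python3 -c "
from h import *
go([541,-215,48],np.pi/2+.12)"
```

```text
shift [ 0.79 -1.33  4.63] turn -0.004933054916370194 pos [ 542.39 -215.63   52.64] yaw 1.6858632718785265 F [-0.83  1.59  5.5 ] gap 55.36160251831551 t 15.6167
```

>>> step_arm:
  targets:
    - [0,0,-15,0]
    - [0,0,-40,0]
    - [0,0,-60,0]
    - [0,0,-60,0.1]
    - [0,0,-60,0.2]

```text
clock: 16.03
position: [542.0, -215.9, 112.4]
eef_rot: [0.738, 0.675, 0.001, 0.002]
force: [-0.3, 0.9, -2.8]
finger_gap: 55.8
gripper_force: 64.4
```

```bash
python3 -c "
from h import *
go(cad(0,-124,95),PH)"
```

```text
shift [129.78  26.6   17.31] turn 0.13018815643265857 pos [ 541.95 -215.86  112.39] yaw 1.4809844832275552 F [-0.34  0.93 -2.75] gap 55.79587449256998 t 16.0333
```

>>> step_arm:
  targets:
    - [28,6,0,0.05]
    - [58,12,0,0.1]
    - [90,18,0,0.13]
    - [115,24,2,0.13]
    - [128,26,5,0.13]

```text
clock: 16.45
position: [578.6, -87.2, 105.2]
eef_rot: [0.778, 0.628, 0.001, -0.0]
force: [0.2, -0.4, -2.5]
finger_gap: 55.3
gripper_force: 64.3
```

>>> step_arm:
  targets:
    - [0,0,5,0]
    - [0,0,8,0]
    - [0,0,8,0]

```text
clock: 16.7
position: [577.0, -90.8, 95.7]
eef_rot: [0.779, 0.627, -0.001, -0.001]
force: [-0.4, 0.6, -2.4]
finger_gap: 55.1
gripper_force: 64.3
```

```bash
python3 -c "
from h import *
save('wrist','w6.png')
o=r.get_obs(); p=o['position'];print((p[:2]-C0)@V,(p[:2]-C0)@U,p[2],'Fx,Fy',o['force'][:2]@V,o['force'][:2]@U)
go(cad(0,-124,95),PH)"
```

```text
-2.4021572104282902 -126.69123274141911 96.29837981808085 Fx,Fy 0.8266064032121158 0.5377971786918136
shift [2.68 2.41 1.29] turn 0.0037829167268039754 pos [577.21 -91.11  96.3 ] yaw 1.3545792435217006 F [ 0.92  0.34 -4.04] gap 55.765517506000755 t 16.75
```

View pics/w6.png

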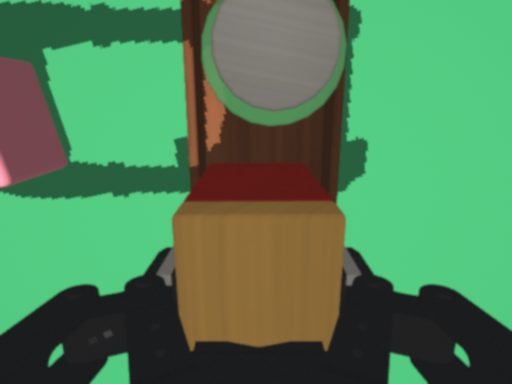

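The wrist view shows the held tin upright just outside the gap, aligned with the lane and about 3 mm towards -x. The green jar is ahead at (272,50). I'll approach slowly to feel for contact.

>>> step_arm:
  targets:
    - [3,3,0,0]
    - [6,3,0,0]
    - [9,3,0,0]
    - [12,3,0,0]
    - [15,3,0,0]

```text
clock: 17.17
position: [584.2, -75.8, 97.4]
eef_rot: [0.779, 0.627, 0.0, 0.0]
force: [-0.3, 0.6, -2.6]
finger_gap: 55.7
gripper_force: 64.3
```

>>> step_arm:
  targets:
    - [0.8,0,0,0]
    - [1.6,0,0,0]
    - [2.4,0,0,0]
    - [3.2,0,0,0]
    - [4,0,0,0]

```text
clock: 17.58
position: [584.9, -72.0, 97.3]
eef_rot: [0.779, 0.627, -0.0, 0.0]
force: [-0.5, -0.0, -2.6]
finger_gap: 55.6
gripper_force: 64.3
```

>>> step_arm:
  targets:
    - [0.4,0,0,0]
    - [0.8,0,0,0]
    - [1.2,0,0,0]
    - [1.6,0,0,0]
    - [2,0,0,0]

```text
clock: 18.0
position: [585.4, -70.1, 97.3]
eef_rot: [0.779, 0.627, -0.0, -0.0]
force: [-0.4, 0.5, -2.8]
finger_gap: 55.2
gripper_force: 64.3
```

```bash
cat > s.py <<'E'
from h import *
o=r.get_obs(); p=o['position'];print((p[:2]-C0)@V,(p[:2]-C0)@U,p[2],'Fx,Fy',o['force'][:2]@V,o['force'][:2]@U,'Fz',o['force'][2],'T',o['torque'],o['clock'])
E
python3 s.py
```

```text
0.9682439443812427 -104.40816623447284 97.27349511489831 Fx,Fy -0.49950069088675464 0.3695626153056647 Fz -2.761479392261511 T [-0.01 -0.01 -0.  ] 18.0
```

>>> step_arm:
  targets:
    - [0.3,0,0,0]
    - [0.6,0,0,0]
    - [0.9,0,0,0]
    - [1.2,0,0,0]
    - [1.5,0,0,0]

```text
clock: 18.42
position: [585.5, -69.3, 97.3]
eef_rot: [0.779, 0.627, -0.001, 0.0]
force: [-1.1, -4.3, -1.3]
finger_gap: 55.1
gripper_force: 64.4
```

>>> step_arm:
  targets:
    - [0.3,0,0,0]
    - [0.6,0,0,0]
    - [0.9,0,0,0]
    - [1.2,0,0,0]
    - [1.5,0,0,0]

```text
clock: 18.83
position: [585.7, -69.0, 97.5]
eef_rot: [0.779, 0.627, -0.001, 0.001]
force: [-2.1, -8.3, -0.5]
finger_gap: 55.3
gripper_force: 64.5
```

```bash
python3 s.py
```

```text
1.034309544779272 -103.28206064035139 97.51033446089825 Fx,Fy -0.26605548792361106 -8.53529694031008 Fz -0.48902427835446877 T [-1.58  0.51  0.03] 18.8333
```

>>> step_arm:
  targets:
    - [-1.5,0,0,0]
    - [-3,0,0,0]
    - [-4.7,0,0,0]
    - [-4.7,0,0,0]
    - [-4.7,0,0,0]

```text
clock: 19.25
position: [585.0, -71.4, 97.2]
eef_rot: [0.779, 0.627, 0.0, -0.0]
force: [-0.0, 0.6, -2.6]
finger_gap: 55.2
gripper_force: 64.4
```

```bash
python3 s.py
```

```text
0.9447119111993754 -105.72474789497196 97.1926897838923 Fx,Fy -0.18004872592485036 0.5999869396075047 Fz -2.5843169683168368 T [ 0.02  0.07 -0.02] 19.25
```

>>> step_arm:
  targets:
    - [0,0,2,0]
    - [0,0,4,0]
    - [0,0,6,0]
    - [0,0,8,0]
    - [0,0,9,0]

```text
clock: 19.67
position: [584.8, -71.6, 87.7]
eef_rot: [0.779, 0.627, -0.0, -0.0]
force: [0.4, -0.2, -2.3]
finger_gap: 55.7
gripper_force: 64.4
```

```bash
python3 s.py
```

```text
0.7417527656625841 -106.02988357578941 87.65871900544673 Fx,Fy 0.42119301361941824 -0.10191467139232899 Fz -2.336166298788019 T [-0.    0.02 -0.01] 19.6667
```

>>> step_arm:
  targets:
    - [0,0,1.5,0]
    - [0,0,3,0]
    - [0,0,4.5,0]
    - [0,0,6,0]
    - [0,0,7.5,0]

```text
clock: 20.08
position: [585.0, -71.8, 80.7]
eef_rot: [0.779, 0.627, 0.0, 0.0]
force: [-0.0, -0.1, -3.4]
finger_gap: 55.7
gripper_force: 64.4
```

```bash
python3 s.py
```

```text
0.992268540366356 -106.11528672198128 80.65571109350392 Fx,Fy 0.0067732592531660465 -0.06312242267558177 Fz -3.379823010716679 T [0.02 0.02 0.03] 20.0833
```

>>> step_arm:
  targets:
    - [0,0,2,0]
    - [0,0,4,0]
    - [0,0,6,0]
    - [0,0,8,0]
    - [0,0,10,0]

```text
clock: 20.5
position: [585.0, -71.7, 70.6]
eef_rot: [0.779, 0.627, 0.0, -0.0]
force: [-0.5, 0.7, -2.9]
finger_gap: 55.7
gripper_force: 64.4
```

```bash
python3 s.py
```

```text
0.9667926743547527 -106.09554941379973 70.5608360283727 Fx,Fy -0.5922241926323962 0.5846849344068741 Fz -2.8651273071108356 T [-0.02 -0.01 -0.02] 20.5
```

Free of both lip and jar, with the base about 12 mm below the jar side's contact zone. Now down to the floor.

>>> step_arm:
  targets:
    - [0,0,2,0]
    - [0,0,4,0]
    - [0,0,6,0]
    - [0,0,8,0]
    - [0,0,9.5,0]

```text
clock: 20.92
position: [584.9, -71.7, 61.0]
eef_rot: [0.779, 0.627, -0.0, -0.0]
force: [-0.3, -0.7, -2.0]
finger_gap: 55.6
gripper_force: 64.4
```

>>> step_arm:
  targets:
    - [0,0,0.5,0]
    - [0,0,1,0]
    - [0,0,1.5,0]
    - [0,0,2,0]
    - [0,0,2.5,0]

```text
clock: 21.33
position: [585.1, -71.8, 58.9]
eef_rot: [0.779, 0.627, 0.0, 0.0]
force: [-0.3, 0.4, -1.7]
finger_gap: 55.6
gripper_force: 64.4
```

```bash
python3 s.py
```

```text
1.0614780443766154 -106.10940928312222 58.87637829198533 Fx,Fy -0.3838797894854361 0.29864242877915015 Fz -1.6852762866790565 T [-0.    0.03 -0.01] 21.3333
```

>>> step_arm:
  targets:
    - [0,0,0.4,0]
    - [0,0,0.8,0]
    - [0,0,1,0]
    - [0,0,1,0]

```text
clock: 21.67
position: [585.1, -71.7, 58.8]
eef_rot: [0.779, 0.627, 0.0, 0.0]
force: [-4.2, 1.2, 4.7]
finger_gap: 55.4
gripper_force: 64.9
```

```bash
python3 s.py
```

```text
1.0686733310238732 -106.05394186204629 58.77926686786598 Fx,Fy -4.348680693905096 0.22152359506697397 Fz 4.668477281963077 T [ 0.06  0.65 -0.02] 21.6667
```

On the floor, with an upward force of 4.7 N. Releasing and lifting off.

>>> step_arm:
  targets:
    - [0,0,0,0]
    - [0,0,0,0]
    - [0,0,0,0]
    - [0,0,0,0]
    - [0,0,0,0]
  fingers: 1

```text
clock: 22.08
position: [585.0, -71.8, 57.6]
eef_rot: [0.779, 0.627, -0.0, -0.0]
force: [0.2, -0.1, 0.7]
finger_gap: 85.3
gripper_force: 0.0
```

>>> step_arm:
  targets:
    - [0,0,-10,0]
    - [0,0,-30,0]
    - [0,0,-60,0]
    - [0,0,-95,0]
    - [0,0,-130,0]

```text
clock: 22.5
position: [584.5, -71.7, 189.4]
eef_rot: [0.779, 0.627, -0.0, -0.0]
force: [1.0, 0.3, 0.8]
finger_gap: 85.6
gripper_force: 0.0
```

>>> step_arm:
  targets:
    - [-20,0,-20,0]
    - [-40,0,-30,0]
    - [-40,0,-30,0]
    - [-40,0,-30,0]

```text
clock: 22.83
position: [576.7, -111.5, 219.4]
eef_rot: [0.779, 0.627, 0.001, 0.001]
force: [0.2, 0.1, -0.5]
finger_gap: 85.4
gripper_force: 0.0
```

Run:
```python
from h import *
a=r.read_camera('wrist'); b=r.read_camera('top'); 
b=cv2.resize(b[140:250,180:340],(512,352),interpolation=cv2.INTER_CUBIC)
cv2.imwrite('pics/fin.png',cv2.resize(np.vstack([a,b])[:,:,::-1],None,fx=.8,fy=.8))
for n in ['jar_clear','jar_square','jar_green','tin','mug','bowl','mill']:
  for c in ['top','scene']:
    for d in r.spot_point(c,n)[:1]: w=toW(c,d['centre']); print(n,c,w,(w[:2]-C0)@V,(w[:2]-C0)@U,d['confidence'])
print(r.get_obs()['finger_gap'],r.get_obs()['clock'])
```

```text
jar_clear top [628.5  137.65   5.71] -2.2678725395808264 107.74916743211598 0.91
jar_clear scene [627.83 126.32   4.44] -0.4498605745347929 96.5443139319909 0.81
jar_square top [413.23  -4.87  -3.05] -181.24312548072228 -78.31514341757392 0.9
jar_square scene [605.81  41.84   5.94] -3.501933591598369 9.297800269052626 0.88
jar_green top [600.71  -2.1   11.55] 1.108887726188759 -34.6949462622594 0.64
jar_green scene [588.45 -40.68   9.97] -2.4368118591173893 -75.02229623286783 0.85
tin top [577.91 -70.82   4.15] -6.143221359426217 -106.73435071866803 0.72
tin scene [ 536.16 -215.76   -1.98] -15.25893053122491 -257.29635531911845 0.67
mug top [482.03 153.81   2.32] -148.7378583001463 91.55319640784475 0.85
mug scene [479.41 151.88   2.43] -150.867955136026 89.10363855523016 0.85
bowl top [797.24  68.02   3.16] 177.59531794357036 76.62671856404464 0.57
bowl scene [801.5   67.15   0.08] 181.9453665900167 76.70054685593328 0.98
mill top [669.54 278.57  -0.96] 7.02324637839763 254.23286919439573 0.63
mill scene [676.96 280.77   0.71] 13.791025519243036 257.9950689436624 0.94
85.77883259004089 23.6333
```

View pics/fin.png

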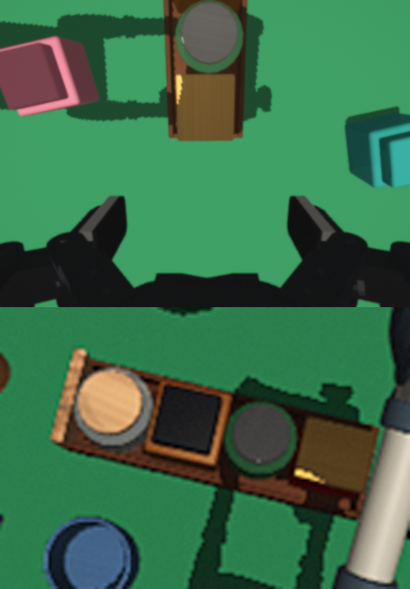

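The wrist and top views show all four standing packed. Going down the lane they are the clear jar at (110,402), amber (187,420) and green (262,437), then the tin beside the lip at (333,453). The tin is level and centred, and the gripper is clear of everything.

```bash
python3 -c "
from rig import r
print(r.job_done())"
```

```text
the job is handed in; nothing more can be done
None
```

The job is handed in, with no verdict returned: the jar row was pressed against the cork stop at about 12 N, the tin stands beside the low lip, and the mug, bowl and mill were left alone (about 24 s used).

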